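# Seat a flanged lens in its three-point mount

## Task

Take the lens head with the broad flange and set it upright, barrel up, down into the round mount, without dropping it, so that its flange rests flat on all three domed pads inside the rim and cannot rock; then let go. Leave the lens head with the narrow flange where it stands.

Things in the scene. Friction and masses are not known exactly. Their poses are not given: they have to be found in the camera images.
- wide_lens_centre (a point): Loose lens head with the BROAD flange, upright on the bench: aluminium disc flange 80 mm across, 8 mm thick, at the bottom; on it a black ribbed barrel 36 mm across, 56 mm tall; 64 mm tall in all, 0.22 kg. Round: any yaw will do. Grasp the barrel above the flange. The point: on its axis half-way up, 32 mm above its underside, 24 mm above the flange's top; z up the barrel.
- narrow_lens_centre (a point): Loose lens head with the same barrel and height but a NARROW flange, 46 mm across: not for this mount, leave it alone. The point: on its axis half-way up, 32 mm above its underside; z up the barrel. The two lens heads stand side by side along y in either order, at least 85 mm apart, centre to centre.
- mount_seat (a point): Three-point mount, fixed: round aluminium cell, rim 26 mm high, 112 mm across outside, 100 mm inside, floor at 8 mm. On it three dome-topped steel pads, 28 mm from the axis, 120 degrees apart, tops 18 mm above the bench. The broad flange drops in with 10 mm to spare all round; seated, its top is level with the rim. The point: on the cell's axis at the pad tops' height; z up, x over one pad.

How it is judged (in metres and radians):
At the end, for the whole second after the job is handed in: The broad-flanged lens head stands upright (within 2 degrees) and at rest inside the mount's rim, its axis within 12 mm of the mount's axis, its underside at the height of the pads' tops within 2 mm, with each of the three pads bearing on it (contact force between wide_lens and pad_a above 0.05 N and contact force between wide_lens and pad_b above 0.05 N and contact force between wide_lens and pad_c above 0.05 N and z of wide_lens_centre in the frame of mount_seat between 0.03 and 0.034 m and horizontal distance between wide_lens_centre and mount_seat below 0.012 m and angle between wide_lens_centre's own z axis and vertical below 0.035 rad and linear speed of wide_lens below 0.01 m/s and angular speed of wide_lens below 0.1 rad/s); the robot touches nothing.
It fails at once if the broad-flanged lens head is dropped (falls free faster than 0.6 m/s, from about 2 cm or more) (linear speed of wide_lens above 0.6 m/s and contact force between wide_lens and the fingers below 0.05 N).
It fails at once if the narrow-flanged lens head is moved more than 30 mm or knocked over (distance of narrow_lens_centre from where it was at the start of the episode above 0.03 m or angle between narrow_lens_centre's own z axis and vertical above 0.5 rad).
It also fails if it takes over 40 s, if anything falls off the work surface, if the arm or the gripper's body presses on something with over 40 N, if the wrist force passes 120 N, or if a joint passes its speed limit or range.

## Robot

A 6-joint arm with a two-finger parallel gripper is mounted at the origin on the work surface; the furniture and walls round the work are solid. World frame = base frame: x ahead of the robot, y to its left, z up, the work surface at z = 0. Lengths are in mm, angles in rad, forces in N, time in s.
With the tool pointing down it reaches from about 300 to 775 mm from the base axis. Payload 14.6 kg.
Tool frame: the origin (TCP) lies midway between the tips of the shut fingers; the grasp point (between the pads) lies 19 mm behind it; y points along the fingers, z is the direction in which the jaws open and shut, and the axes are right-handed (so a half turn about y gives the same grasp; the last joint's range is limited). The gripper opens to 94 mm and grips with 3 to 60 N. Pads are 16 mm wide; open, the fingers measure 119 mm over their backs; the gripper's body (75 mm by 177 mm) begins 78 mm behind the grasp point.
Start: joints at [-1.184, 0.3, 1.521, -0, 1.321, -0.067], TCP at [241.103, -494.326, 205.446] pointing down, gripper open.
Joint ranges: [-3.03, 3.03], [-0.79, 2.21], [0.23, 2.52], [-1.04, 4.18], [0, 3.07], [-2.55, 2.55]. Speed limits (rad/s): [2.22, 2.22, 2.57, 3.14, 3.14, 3.14].

## Interface

Orientations are given as [roll, pitch, yaw] about the fixed x, y, z axes, in that order (R = Rz(yaw) Ry(pitch) Rx(roll)).
In Python, from cell import manip gives the robot as it stands.
- The arm moves only by the tool play_rows, never from a script. Its argument "series" is a list of rows, each a list of 3 entries, a list of its own where there are three numbers: the shift along the tool's x, y, z in m, then the turn about the tool's y in rad, then the closure, from 0 (fully open) to 1 (shut). In form: [[[dx, dy, dz], twist, grip], ...]. A call has 1 to 20 rows; each row is the pose to reach, as a shift and turn from the pose measured when the call began, along the tool's axes at that moment; what a row does not reach only later rows make up. A row lasts 1/10 s, in which the tool goes at most 50 mm and 8.59 degrees, less where a joint would pass 70% of its speed; a pose out of reach is approached as far as the arm can. A call with a gripper value outside its range is refused whole. The fingers move at their own pace and stop on an object; "squeeze" is the grip in N (left out, the last holds). Time passes only in rows, so rows that repeat a pose let the fingers close. It gives the time, the measured TCP pose, the force and the opening at its end, in the units of the state.
- manip.read_state(): the state, without advancing time (a new reading comes with each control period).
- manip.camera(name): name is "scene" or "top"; returns the picture (400x640x3 uint8, red, green, blue); there is no depth.
- manip.camera_params(name): a dict with "K" (3x3 intrinsics, pixels), "rvec" (rotation vector, rad) and "tvec" (3), from world to camera coordinates, as OpenCV has them. Camera axes: x right, y down, z forward; pixel columns grow to the right and rows downward; lengths in mm; the calibration is good to about 2 mm. A picture is of the moment at which its call begins. camera_params takes no time and is no camera call.
- manip.sign_off(): hands the job in, once; it reports no verdict.
The state is a dict: "clock": time; "joints": joint angles; "qd": joint speeds; "effort": joint torques, N m; "eef_pos": TCP position; "eef_rot": TCP orientation; "wrist_force": force on the tool from outside, world axes, zero at the start; "moment": the same for the moment, N m; "finger_gap": finger opening in mm.
Only numpy, scipy, OpenCV 4.12 (cv2) and the standard library are available. Lean on these libraries where they do the work, as an engineer would, in place of code of your own. Each camera call takes 0.05 s, during which the arm holds its last target. There are 200 camera calls.

## Working session

There is one attempt and no reset: what is moved stays moved. The work goes in short steps, Python scripts to look and compute and a tool call to move; the robot and the scene stay as the last step left them, time stands still between calls to the robot, and variables do not carry over. Pictures are saved under pics/ and viewed, about 8 in all and at most 12, crops included, and the job is handed in when it is done.

Besides the shell and the picture viewer there is one more tool, called after "Request:" by a JSON object that holds its "method" and its "body". play_rows: Moves the arm, as the interface text tells. Its arguments: {"type":"object","properties":{"series":{"type":"array","items":{"type":"array"}},"squeeze":{"type":"number"}},"required":["series"]}

```bash
mkdir -p pics
python3 - <<'E'
from cell import manip
import cv2,numpy as np
for n in("top","scene"):
    im=manip.camera(n); cv2.imwrite(f"pics/{n}0.png",im[:,:,::-1])
    p=manip.camera_params(n); R=cv2.Rodrigues(np.array(p["rvec"],float))[0]
    print(n,np.array(p["K"]).round(1).tolist(),(-R.T@np.array(p["tvec"],float).ravel()).round(1),R.round(2).tolist())
s=manip.read_state();print(s)
E
```

```text
top [[432.0, 0.0, 323.3], [0.0, 432.0, 199.4], [0.0, 0.0, 1.0]] [369.2  34.8 900.7] [[-0.0, -1.0, 0.0], [-1.0, 0.0, -0.09], [0.09, -0.0, -1.0]]
scene [[428.0, 0.0, 309.3], [0.0, 428.0, 198.3], [0.0, 0.0, 1.0]] [-18.4 448.3 655.3] [[-0.67, -0.74, -0.01], [-0.5, 0.47, -0.73], [0.55, -0.48, -0.68]]
{'clock': 0.1, 'joints': array([-1.18359199e+00,  3.00391498e-01,  1.52151543e+00, -2.18267092e-06,
        1.32068239e+00, -6.66077121e-02]), 'qd': array([ 0.00075307, -0.00247992, -0.0029084 , -0.00129546,  0.00095354,
        0.00031653]), 'effort': array([ 1.22976227e-03, -5.32642579e+01, -3.53285122e+01,  7.09401886e-02,
        2.34904687e-02, -4.61451873e-05]), 'eef_pos': array([ 241.02336773, -494.12071397,  204.95776112]), 'eef_rot': array([-1.57179092e+00,  6.42269777e-05, -2.68778009e+00]), 'wrist_force': array([-0.33794736, -0.34484263,  0.38555295]), 'moment': array([-0.06937948,  0.00605758, -0.03204828]), 'finger_gap': 94.00770116404746}
```

View pics/top0.png

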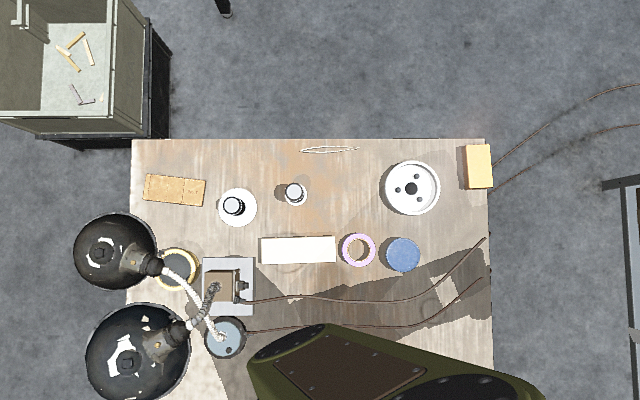

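View pics/scene0.png

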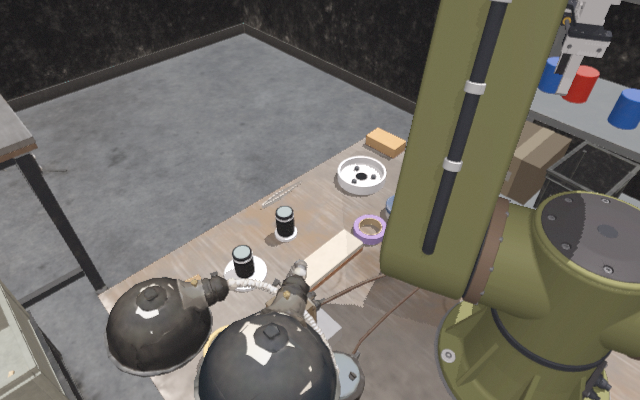

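```bash
cat > h.py <<'E'
from cell import manip
import cv2,numpy as np
def cam(n):
    p=manip.camera_params(n); R=cv2.Rodrigues(np.array(p["rvec"],float))[0]
    return np.array(p["K"],float),R,np.array(p["tvec"],float).ravel()
def ray(n,u):
    K,R,t=cam(n); return -R.T@t, R.T@np.linalg.inv(K)@np.array([u[0],u[1],1.])
def plane(n,u,z):
    c,d=ray(n,u); return c+d*(z-c[2])/d[2]
def tri(a,b):
    (c1,d1),(c2,d2)=ray("top",a),ray("scene",b)
    s=np.linalg.lstsq(np.c_[d1,-d2],c2-c1,rcond=None)[0]
    p,q=c1+s[0]*d1,c2+s[1]*d2; return ((p+q)/2).round(),round(np.linalg.norm(p-q),1)
def disc(im,n,uv,z,r,th=200):
    m=np.uint8(im.min(2)>th)*255; w=np.zeros_like(m); cv2.circle(w,uv,r,255,-1); m&=w
    cs=cv2.findContours(m,cv2.RETR_EXTERNAL,cv2.CHAIN_APPROX_NONE)[0]
    c=max(cs,key=lambda c:cv2.contourArea(cv2.convexHull(c)))
    P=np.float32([plane(n,q,z)[:2] for q in cv2.convexHull(c)[:,0]])
    (x,y),(a,b),_=cv2.fitEllipse(P); return [round(v,1) for v in(x,y,a,b)]
E
python3 - <<'E'
from h import *
T=cv2.imread("pics/top0.png");S=cv2.imread("pics/scene0.png")
for th in(170,200):
  print("wide",disc(T,"top",(237,207),8,26,th),disc(S,"scene",(246,271),8,27,th))
  print("narrow",disc(T,"top",(297,195),8,16,th),disc(S,"scene",(287,233),8,14,th))
  print("mount",disc(T,"top",(411,188),26,36,th),disc(S,"scene",(361,175),26,30,th))
print("lamps",tri((105,250),(150,308)),tri((135,350),(270,330)), tri((152,263),(215,288)),tri((180,340),(295,275)))
E
```

```text
wide [433.7, 210.4, 106.5, 108.4] [430.1, 210.5, 86.2, 105.2]
narrow [455.5, 90.6, 43.3, 60.0] [456.4, 92.9, 45.8, 52.0]
mount [470.5, -147.1, 145.4, 148.1] [467.0, -139.4, 117.7, 139.1]
wide [430.8, 217.5, 91.1, 102.9] [424.9, 212.5, 78.1, 100.1]
narrow [459.6, 89.0, 45.3, 46.4] [457.2, 92.3, 44.3, 44.9]
mount [471.5, -150.4, 112.2, 112.5] [469.9, -146.9, 111.1, 112.6]
lamps (array([351., 398., 174.]), np.float64(3.0)) (array([199., 320., 222.]), np.float64(2.7)) (array([327., 319., 167.]), np.float64(3.1)) (array([222., 252., 238.]), np.float64(12.3))
```

Run:
```python
from h import *
T=cv2.imread("pics/top0.png");S=cv2.imread("pics/scene0.png")
a=cv2.resize(T[180:230,210:270],None,fx=6,fy=6,interpolation=0);b=cv2.resize(S[240:290,215:275],None,fx=6,fy=6,interpolation=0)
cv2.imwrite("pics/crop.png",np.hstack([a,b]))
for th in(215,230,240):
  print("wide",disc(T,"top",(237,207),8,23,th),disc(S,"scene",(246,271),8,25,th))
for g in("top",): print(plane(g,(237,207),8),plane(g,(233,205),64))
```

```text
wide [433.6, 213.5, 81.9, 86.8] [420.3, 213.7, 72.3, 93.2]
wide [433.4, 210.2, 79.1, 80.5] [419.2, 195.8, 34.9, 69.6]
wide [433.4, 210.2, 79.2, 79.9] [423.6, 195.6, 38.6, 62.3]
[433.39915774 210.41656706   8.        ] [433.28808048 207.21320927  64.        ]
```

View pics/crop.png

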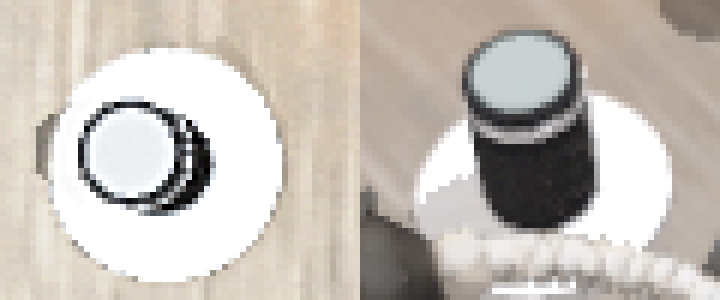

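Request:
{"method": "play_rows", "body": {"series": [[[-0.482, 0.05, -0.549], -1.57, 0], [[-0.482, 0.05, -0.549], -1.57, 0], [[-0.482, 0.05, -0.549], -1.57, 0], [[-0.482, 0.05, -0.549], -1.57, 0], [[-0.482, 0.05, -0.549], -1.57, 0], [[-0.482, 0.05, -0.549], -1.57, 0], [[-0.482, 0.05, -0.549], -1.57, 0], [[-0.482, 0.05, -0.549], -1.57, 0], [[-0.482, 0.05, -0.549], -1.57, 0], [[-0.482, 0.05, -0.549], -1.57, 0], [[-0.482, 0.05, -0.549], -1.57, 0], [[-0.482, 0.05, -0.549], -1.57, 0], [[-0.482, 0.05, -0.549], -1.57, 0], [[-0.482, 0.05, -0.549], -1.57, 0], [[-0.482, 0.05, -0.549], -1.57, 0], [[-0.482, 0.05, -0.549], -1.57, 0], [[-0.482, 0.05, -0.549], -1.57, 0], [[-0.482, 0.05, -0.549], -1.57, 0], [[-0.482, 0.05, -0.549], -1.57, 0], [[-0.482, 0.05, -0.549], -1.57, 0]]}}

```text
clock: 2.1
eef_pos: [433.6, 209.9, 155.8]
eef_rot: [-1.57, 0.001, -1.119]
wrist_force: [0.1, -0.5, -0.1]
finger_gap: 94.0
```

Request:
{"method": "play_rows", "body": {"series": [[[0, 0.045, 0], 0, 0], [[0, 0.085, 0], 0, 0], [[0, 0.115, 0], 0, 0], [[0, 0.13, 0], 0, 0], [[0, 0.138, 0], 0, 0], [[0, 0.138, 0], 0, 0], [[0, 0.138, 0], 0, 0]], "squeeze": 20}}

```text
clock: 2.8
eef_pos: [434.2, 210.1, 18.7]
eef_rot: [-1.569, 0.001, -1.119]
wrist_force: [-0.3, 0.2, 0.6]
finger_gap: 93.9
```

Run:
```python
from h import *
s=manip.read_state();print(s["eef_pos"],s["wrist_force"])
a=manip.camera("scene")[:,:,::-1];b=manip.camera("top")[:,:,::-1]
cv2.imwrite("pics/g1.png",np.hstack([cv2.resize(a[190:320,160:330],None,fx=2.3,fy=2.3),cv2.resize(b[140:270,180:350],None,fx=2.3,fy=2.3)]))
```

```text
[434.16269017 210.12726109  18.71083116] [-0.32086947  0.15813671  0.55810504]
```

View pics/g1.png

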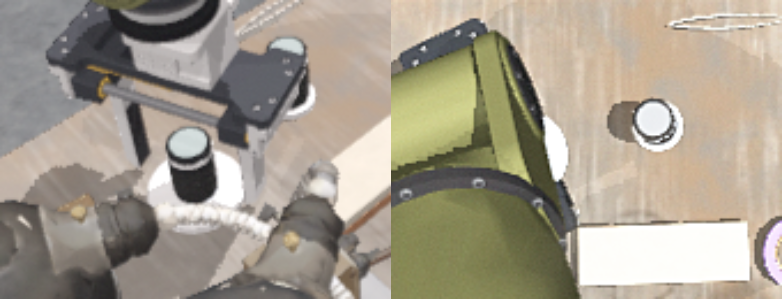

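The picture shows the broad lens barrel (crop about 190,165) standing between the open fingers, clear of both. The narrow lens is untouched behind the gripper. I'll close the fingers and lift a little.

Request:
{"method": "play_rows", "body": {"series": [[[0, 0, 0], 0, 0.4], [[0, 0, 0], 0, 0.5], [[0, 0, 0], 0, 0.6], [[0, 0, 0], 0, 0.7], [[0, 0, 0], 0, 0.8], [[0, 0, 0], 0, 0.8], [[0, 0, 0], 0, 0.8], [[0, 0, 0], 0, 0.8], [[0, 0, 0], 0, 0.8], [[0, 0, 0], 0, 0.8], [[0, -0.005, 0], 0, 0.8], [[0, -0.015, 0], 0, 0.8], [[0, -0.03, 0], 0, 0.8], [[0, -0.05, 0], 0, 0.8], [[0, -0.08, 0], 0, 0.8], [[0, -0.08, 0], 0, 0.8], [[0, -0.08, 0], 0, 0.8], [[0, -0.08, 0], 0, 0.8]], "squeeze": 25}}

```text
clock: 4.7
eef_pos: [433.5, 209.9, 98.0]
eef_rot: [-1.57, 0.001, -1.119]
wrist_force: [0.0, -0.0, -2.0]
finger_gap: 35.5
```

Run:
```python
from h import *
s=manip.read_state();print(s["eef_pos"],s["eef_rot"],s["wrist_force"],s["moment"],s["finger_gap"])
a=manip.camera("scene")[:,:,::-1]
cv2.imwrite("pics/g2.png",cv2.resize(a[170:320,160:330],None,fx=3,fy=3))
```

```text
[433.54359309 209.88172731  98.03627528] [-1.56994742e+00  9.44885670e-04 -1.11910851e+00] [ 0.04873711 -0.03767547 -1.98652176] [ 0.00583356 -0.1165494  -0.04030246] 35.46909417082836
```

View pics/g2.png

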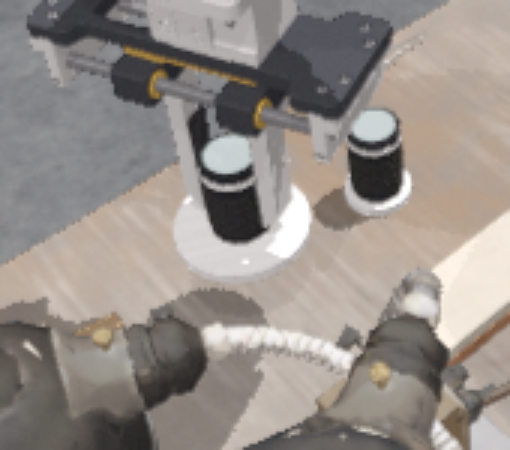

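Request:
{"method": "play_rows", "body": {"series": [[[0, -0.025, 0], 0, 0.8], [[0, -0.05, 0], 0, 0.8], [[0.01, -0.062, -0.004], 0, 0.8], [[0.03, -0.062, -0.011], 0, 0.8], [[0.06, -0.062, -0.022], 0, 0.8], [[0.095, -0.062, -0.0345], 0, 0.8], [[0.13, -0.062, -0.047], 0, 0.8], [[0.165, -0.062, -0.06], 0, 0.8], [[0.2, -0.062, -0.0725], 0, 0.8], [[0.235, -0.062, -0.085], 0, 0.8], [[0.27, -0.062, -0.098], 0, 0.8], [[0.3, -0.062, -0.109], 0, 0.8], [[0.32, -0.062, -0.116], 0, 0.8], [[0.333, -0.062, -0.121], 0, 0.8], [[0.339, -0.062, -0.123], 0, 0.8], [[0.339, -0.062, -0.123], 0, 0.8], [[0.339, -0.062, -0.123], 0, 0.8], [[0.339, -0.062, -0.123], 0, 0.8]], "squeeze": 30}}

```text
clock: 6.55
eef_pos: [470.8, -148.1, 159.5]
eef_rot: [-1.57, 0.001, -1.118]
wrist_force: [-0.1, 0.2, -2.4]
finger_gap: 35.6
```

Run:
```python
from h import *
s=manip.read_state();print(s["eef_pos"],s["eef_rot"],s["wrist_force"],s["finger_gap"])
a=manip.camera("scene")[:,:,::-1];cv2.imwrite("pics/full3.png",a)
cv2.imwrite("pics/g3.png",cv2.resize(a[70:220,280:450],None,fx=3.5,fy=3.5))
```

```text
[ 470.83311883 -148.08742448  159.51907254] [-1.57024003e+00  1.04958257e-03 -1.11803067e+00] [-0.11902387  0.19366439 -2.40992303] 35.56652803061553
```

View pics/g3.png

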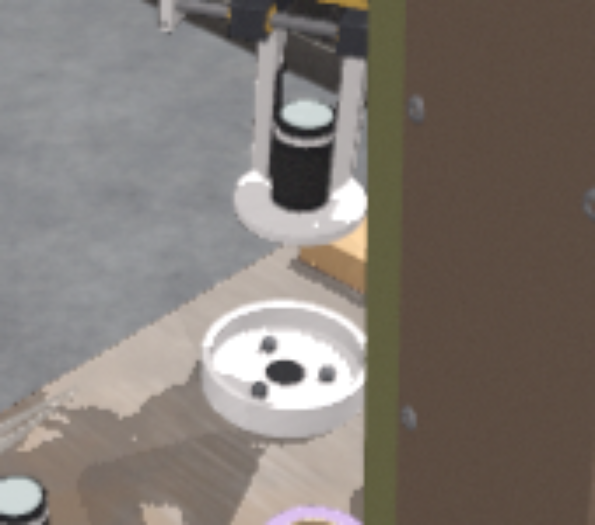

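Request:
{"method": "play_rows", "body": {"series": [[[0, 0.02, 0], 0, 0.8], [[0, 0.05, 0], 0, 0.8], [[0, 0.08, 0], 0, 0.8], [[0, 0.1, 0], 0, 0.8], [[0, 0.108, 0], 0, 0.8], [[0, 0.113, 0], 0, 0.8], [[0, 0.117, 0], 0, 0.8], [[0, 0.119, 0], 0, 0.8], [[0, 0.119, 0], 0, 0.8], [[0, 0.119, 0], 0, 0.8]]}}

```text
clock: 7.6
eef_pos: [471.1, -148.1, 41.1]
eef_rot: [-1.57, 0.0, -1.118]
wrist_force: [-0.7, 0.2, -2.7]
finger_gap: 35.7
```

Run:
```python
from h import *
a=manip.camera("scene")[:,:,::-1]
cv2.imwrite("pics/g4.png",cv2.resize(a[120:210,310:400],None,fx=6,fy=6))
```

```text
(no output)
```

View pics/g4.png

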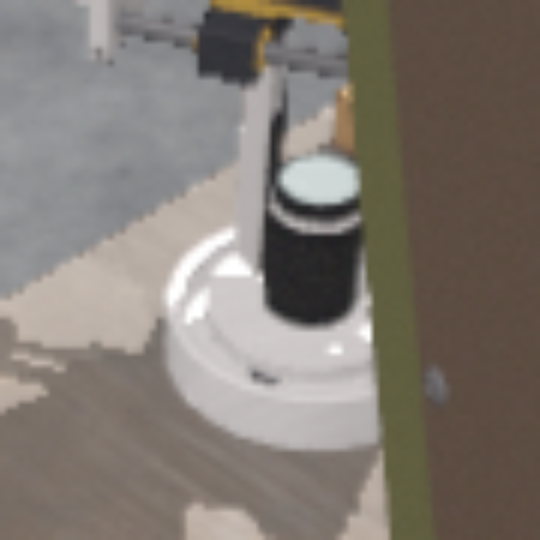

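Run:
```python
from h import *
print(plane("scene",(310+319/6,120+181/6),86.6))
K,R,t=cam("scene")
def pr(p): return cv2.projectPoints(np.float64([p]),R,t,K,None)[0][0,0]
c=np.array([471,-148.5])
for k in(0,1,2):
  q=[*(c),18]; 
S=cv2.imread("pics/scene0.png")
g=cv2.imread("pics/scene0.png",0)
m=np.uint8(g<110)*255;w=np.zeros_like(m);cv2.circle(w,(361,175),20,255,-1)
n,l,st,ce=cv2.connectedComponentsWithStats(m&w)
for i in range(1,n): print(st[i][4],ce[i].round(1),plane("scene",ce[i],16)[:2].round(1),((ce[i]-[310,120])*6).round())
```

```text
[ 467.69172614 -143.81175438   86.6       ]
7 [355.9 168.3] [ 492.  -152.6] [275. 290.]
58 [361.1 175.9] [ 464.8 -141.1] [307. 335.]
7 [372.9 177.3] [ 442.9 -157.1] [377. 344.]
9 [353.3 181.3] [ 463.8 -114.2] [260. 368.]
```

Run:
```python
from h import *
print(plane("scene",(215+163/6,240+70/6),64))
```

```text
[431.39114338 211.8839441   64.        ]
```

Request:
{"method": "play_rows", "body": {"series": [[[0, 0.001, 0], 0, 0.8], [[0, 0.002, 0], 0, 0.8], [[0, 0.003, 0], 0, 0.8], [[0, 0.0035, 0], 0, 0.8], [[0, 0.004, 0], 0, 0.8], [[0, 0.004, 0], 0, 0.8], [[0, 0.004, 0], 0, 0.8]]}}

```text
clock: 8.35
eef_pos: [471.1, -148.1, 37.0]
eef_rot: [-1.57, 0.0, -1.118]
wrist_force: [0.7, 0.5, -2.0]
finger_gap: 35.7
```

Request:
{"method": "play_rows", "body": {"series": [[[0, 0.0005, 0], 0, 0.8], [[0, 0.001, 0], 0, 0.8], [[0, 0.001, 0], 0, 0.8], [[0, 0.001, 0], 0, 0.8]]}}

```text
clock: 8.75
eef_pos: [471.3, -148.2, 36.5]
eef_rot: [-1.569, 0.0, -1.118]
wrist_force: [-2.1, 0.3, 5.6]
finger_gap: 35.6
```

Request:
{"method": "play_rows", "body": {"series": [[[0, 0.001, 0], 0, 0.8], [[0, 0.001, 0], 0, 0.8], [[0, 0.0005, 0], 0, 0.6], [[0, 0.0005, 0], 0, 0.5], [[0, 0.0005, 0], 0, 0.4], [[0, 0, 0], 0, 0.2], [[0, 0, 0], 0, 0.2], [[0, 0, 0], 0, 0.2], [[0, 0, 0], 0, 0.2]], "squeeze": 5}}

```text
clock: 9.65
eef_pos: [471.3, -148.2, 36.5]
eef_rot: [-1.569, 0.0, -1.118]
wrist_force: [-0.4, 0.6, -0.0]
finger_gap: 75.0
```

Request:
{"method": "play_rows", "body": {"series": [[[0, -0.01, 0], 0, 0.2], [[0, -0.03, 0], 0, 0.2], [[0, -0.06, 0], 0, 0.2], [[0, -0.1, 0], 0, 0.2], [[0, -0.14, 0], 0, 0.2], [[0, -0.18, 0], 0, 0.2], [[0, -0.2, 0], 0, 0.2], [[0.03, -0.2, -0.03], 0, 0.2], [[0.07, -0.2, -0.07], 0, 0.2], [[0.11, -0.2, -0.11], 0, 0.2], [[0.15, -0.2, -0.15], 0, 0.2], [[0.18, -0.2, -0.18], 0, 0.2], [[0.18, -0.2, -0.18], 0, 0.2], [[0.18, -0.2, -0.18], 0, 0.2], [[0.18, -0.2, -0.18], 0, 0.2]]}}

```text
clock: 11.15
eef_pos: [388.2, -388.0, 236.5]
eef_rot: [-1.569, 0.0, -1.118]
wrist_force: [1.0, 0.9, 0.4]
finger_gap: 75.2
```

Run:
```python
from h import *
b=manip.camera("top")[:,:,::-1];a=manip.camera("scene")[:,:,::-1]
cv2.imwrite("pics/g5.png",np.hstack([cv2.resize(a[120:210,310:400],None,fx=4.4,fy=4.4),cv2.resize(b[145:235,365:455],None,fx=4.4,fy=4.4)]))
```

```text
(no output)
```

View pics/g5.png

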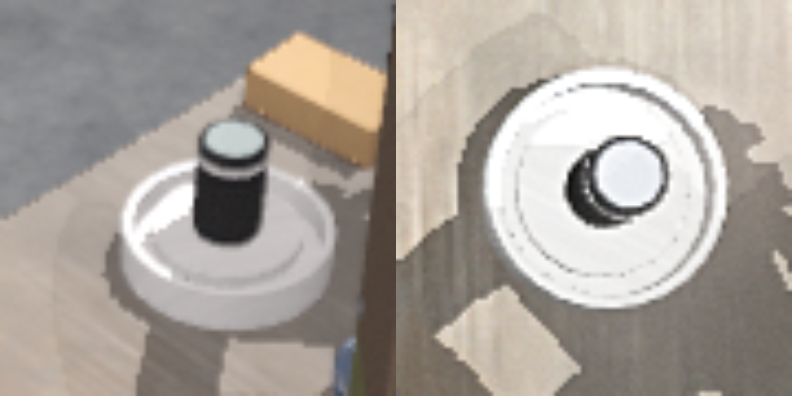

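Run:
```python
from h import *
print("barrel top",plane("top",(365+630/4.4,145+176/4.4),82), plane("scene",(310+234/4.4,120+141/4.4),82))
print("rim",plane("top",(365+606/4.4,145+187/4.4),26))
```

```text
barrel top [ 468.69499748 -321.38916481   82.        ] [ 466.95062314 -143.54444234   82.        ]
rim [ 470.39349652 -334.39622975   26.        ]
```

```bash
python3 -c "
from cell import manip
print(manip.read_state()['qd'].round(3)); print(manip.sign_off())"
```

```text
[ 0.002  0.002 -0.001 -0.003 -0.001 -0.004]
the job is handed in; nothing more can be done
None
```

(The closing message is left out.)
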